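# Refit the bayonet strainer cap on the spotting-agent dosing block

### The job

The strainer cap has been cleaned: fit it back in the open port of the dosing block and lock it. Feel lightly for the slots of the bayonet ring, never forcing it, push the cap down against its spring, turn it clockwise as far as it goes and let the spring lift it into its locking notches, then let go. Do not touch the metering knobs crowded beside it, and leave the other things on the board where they are.

Things in the scene. Friction and masses are not known exactly. Their poses are not given: they have to be found in the camera images.
- cap_grip (a point): Centre of the black wing of the loose strainer cap (50 mm tall, 80 g, standing upright on its plug on the board). Wing: 42 mm long along x, 12 mm thick along y, 24 mm tall; z up. The point is 38.5 mm above the cap's foot, 11 mm below its top. The cap looks the same after half a turn. Grip it by the wing.
- strainer_cap: The same cap; origin at the centre of its foot, axes as cap_grip. Steel plug 34 mm across, tapering to 28 mm over the lowest 5.5 mm; 20.5 mm above the foot a black flange 51 mm across, above it the wing. Two bayonet lugs stand out of the plug along +x and -x: 46 mm tip to tip, 6 mm wide, 5 mm tall, 6 to 11 mm above the foot.
- port_mouth (a point): Centre of the mouth of the open strainer port, level with the top of its steel bayonet ring (57 mm outside, 38 mm bore), 94 mm above the board; axes as the dosing block. Two opposite slots for the lugs, 1.5 mm play each side, lie 132 deg (and -48) counter-clockwise of x, give or take 28 deg: the ring is screwed in, its clocking is not measured but must be seen or felt.
- port: Strainer port: grey cup with the ring and sprung seat on it, 46 mm tall, foot 74 x 52 mm; origin under its centre, on the deck. Lugs off the slots rest on the lip, cap_grip 32.5 mm above port_mouth. Below 20.5 mm they clear the shelf and the cap turns 44 deg clockwise to a stop. There 3 mm notches take the lugs: locked at 23.5 mm. At 18 mm the flange lands hard. Over 60 N damages it.
- port_seat (a joint): Spring-loaded strainer seat in the port, pushed down by the cap's foot: 0 when free, growing downward (m). It is met when cap_grip is 27.5 mm above port_mouth, with 2 N, and pushes back with 0.9 N more for each further mm: about 8 N where the cap can be turned, 5.5 N when locked.
- dosing_block: Fixed stainless dosing block on rubber feet, 92 x 334 x 48 mm, long side along its y, origin under its centre on the board, hose barbs out of its far (+x) side. Five stations in a row along y, 60 mm apart, on its top: four black metering knobs and the open strainer port, the port never at an end.
- knob_left_tip (a point): white-marked end of the pointer bar of the metering knob at the block's left (+y) end; the black metering knob (pointer bar 33 x 10 mm on a 34 mm round skirt, its top 115 mm above the board) turns about a vertical axis 16.5 mm from this point, very easily. Not to be touched.
- knob_right_tip (a point): white-marked end of the pointer bar of the metering knob at the block's right (-y) end; the black metering knob (pointer bar 33 x 10 mm on a 34 mm round skirt, its top 115 mm above the board) turns about a vertical axis 16.5 mm from this point, very easily. Not to be touched.
- knob_a_tip (a point): white-marked end of the pointer bar of one of the two inner metering knobs; the black metering knob (pointer bar 33 x 10 mm on a 34 mm round skirt, its top 115 mm above the board) turns about a vertical axis 16.5 mm from this point, very easily. Not to be touched.
- knob_b_tip (a point): white-marked end of the pointer bar of the other inner metering knob; the black metering knob (pointer bar 33 x 10 mm on a 34 mm round skirt, its top 115 mm above the board) turns about a vertical axis 16.5 mm from this point, very easily. Not to be touched.
- knob_left: The turning part of the metering knob at the block's left (+y) end; origin on its axis, 88 mm above the board, its top 27 mm higher.
- knob_right: The turning part of the metering knob at the block's right (-y) end; origin on its axis, 88 mm above the board, its top 27 mm higher.
- knob_a: The turning part of one of the two inner metering knobs; origin on its axis, 88 mm above the board, its top 27 mm higher.
- knob_b: The turning part of the other inner metering knob; origin on its axis, 88 mm above the board, its top 27 mm higher.
- white_jar: Round white jar with lid, 70 mm across, 57 mm tall, standing on the board; origin under its centre. Bystander.
- marker_pen: Marker pen, 125 mm long, 18 mm thick, lying on the board; origin under its centre. Bystander.
- thread_box: Small brown carton of thread, 45 x 70 x 33 mm, on the board; origin under its centre. Bystander.
- masking_tape: Roll of masking tape, 100 mm across, 25 mm tall, lying flat on the board; origin under its centre. Bystander.
Mind the look-alikes: they are no part of the job. What is shaped like the strainer_cap but green or pink is not meant.

How it is judged (in metres and radians):
On the way:
1. the cap is pushed down in the port until its lugs are below the shelf of the ring (z of cap_grip in the frame of port_mouth between 0.01 and 0.0209 m and horizontal distance between cap_grip and port_mouth below 0.004 m), for 0.1 s.
At the end, for the whole second after the job is handed in: The cap sits locked and at rest in the port: lifted by the spring into the notches of the ring, its grip centre 23.5 mm (21.8 to 24.8 mm) above the port's mouth, within 4 mm of the port's axis and 5 degrees of upright (z of cap_grip in the frame of port_mouth between 0.0218 and 0.0248 m and horizontal distance between cap_grip and port_mouth below 0.004 m and angle between cap_grip's own z axis and vertical below 0.09 rad and linear speed of strainer_cap below 0.02 m/s); the robot touches nothing.
It fails at once if the port is pressed with more than 60 N (contact force between port and anything else above 60 N).
It fails at once if a metering knob is touched (over 1 N) or turned (its tip moved more than 3 mm) (contact force between any of knob_left, knob_right, knob_a, knob_b and anything else above 1 N or distance of any of knob_left_tip, knob_right_tip, knob_a_tip, knob_b_tip from where it was at the start of the episode above 0.003 m).
It fails at once if a bystander is moved more than 15 mm (distance of any of white_jar, marker_pen, thread_box, masking_tape from where it was at the start of the episode above 0.015 m).
It also fails if it takes over 64 s, if anything falls off the work surface, if the arm or the gripper's body presses on something with over 40 N, if the wrist force passes 120 N, or if a joint passes its speed limit or range.

### The arm

A 6-joint arm with a two-finger parallel gripper is mounted at the origin on a cart in front of the work surface, level with it; the furniture and walls round the work are solid. World frame = base frame: x ahead of the robot, y to its left, z up, the work surface at z = 0. Lengths are in mm, angles in degrees, forces in N, time in s.
With the tool pointing down it reaches from about 350 to 850 mm from the base axis. Payload 8.1 kg.
Tool frame: the origin (TCP) lies on the centre line of the jaws, within the pads' length; the fingertips stand r.tip_extent ahead of it and the grasp point (between the pads) lies 8 mm behind it (r.tip_extent is the distance from the TCP to the fingertips, in mm); z points along the fingers, y is the direction in which the jaws open and shut (so a half turn about z gives the same grasp; the last joint's range is limited). The gripper opens to 85 mm and grips with 20 to 120 N. Pads are 22 mm wide; open, the fingers measure 114 mm over their backs; the gripper's body (76 mm by 85 mm) begins 54 mm behind the grasp point. The pads swing forward as they close: fully open they stand 13 mm farther back than shut.
Start: joints at [60.997, 7.471, 85.268, -0, 87.261, -4.893], TCP at [245.074, 547.671, 242.292] pointing down, gripper open.
Joint ranges: [-169.43, 169.43], [-51.17, 129.36], [1.28, 143.12], [-76.62, 256.62], [0, 156.53], [-152.29, 152.29]. Speed limits (degrees/s): [136.94, 136.94, 159.86, 180, 180, 180].

### API

Orientations are given as [roll, pitch, yaw] about the fixed x, y, z axes, in that order (R = Rz(yaw) Ry(pitch) Rx(roll)).
In Python, from bench import sense, optics, hand_in, spotter, r gives the robot as it stands.
- The arm moves only by the tool apply_moves, never from a script. Its argument "series" is a list of rows, each a list of 3 entries, a list of its own where there are three numbers: the opening, from 0 (shut) to 1 (fully open), then the shift along the world's x, y, z in m, then the turn about the world's z in rad. In form: [[grip, [x, y, z], turn], ...]. A call has 1 to 5 rows; each row is the pose to reach, as a shift and turn from the pose measured when the call began; what a row does not reach only later rows make up. A row lasts 1/8 s, in which the tool goes at most 62.5 mm and 10.7 degrees, less where a joint would pass 70% of its speed; a pose out of reach is approached as far as the arm can. A call with a gripper value outside its range is refused whole. The fingers move at their own pace and stop on an object; "grip_force" is the grip in N (left out, the last holds). Time passes only in rows, so rows that repeat a pose let the fingers close. It gives the time, the measured TCP pose, the force and the opening at its end, in the units of the state.
- sense(): the state, without advancing time (a new reading comes with each control period).
- optics.snapshot(name): name is "scene" or "top" or "wrist"; returns a dict with "color" (384x512x3 uint8, blue, green, red), "intrinsics" (3x3 intrinsics, pixels), "distortion" ([k1, k2, p1, p2, k3] as OpenCV has them; the pictures are not rectified), "rvec" (rotation vector, rad) and "tvec" (3), from world to camera coordinates, as OpenCV has them. Camera axes: x right, y down, z forward; pixel columns grow to the right and rows downward; lengths in mm; the calibration is good to about 2 mm. A picture is of the moment at which its call begins. There is no depth.
- hand_in(): hands the job in, once; it reports no verdict.
Trained networks look in a picture, given as the dict that the camera call returned (one of the last four; its "shot" number tells which), for a name from the list of things; names that differ only in an ending like _2 or _b are one class to them, and where a whole thing is asked for, a point or a joint stands for the part that bears it (a point fixed in the world has none). Each returns a list of dicts, best first, with "p" (0 to 1); they miss things now and then, are a little off and sometimes report something else, mostly with a low value. They report only what shows in the picture. A call takes as long as a camera call. They do not tell look-alikes from the thing itself.
- spotter.search_frame(picture, query): "xyz" ([x, y, z] in mm, in the coordinates of the camera as it stood for that picture, good to about 4 mm: the middle of the surface that is visible of it).
- spotter.masks_of(picture, query): "mask" (384x512 bool, what is visible of it).
The state is a dict: "time": time; "joint_pos": joint angles; "qd": joint speeds; "joint_efforts": joint torques, N m; "tool_pos": TCP position; "tcp_rot": TCP orientation; "ft_force": force on the tool from outside, world axes, zero at the start; "wrist_torque": the same for the moment, N m; "finger_gap": finger opening in mm.
Only numpy, scipy, OpenCV 4.12 (cv2) and the standard library are available. Lean on these libraries where they do the work, as an engineer would, in place of code of your own. Each camera call takes 0.05 s, during which the arm holds its last target.

## Working session

There is one attempt and no reset: what is moved stays moved. The work goes in short steps, Python scripts to look and compute and a tool call to move; the robot and the scene stay as the last step left them, time stands still between calls to the robot, and variables do not carry over. Pictures are saved under pics/ and viewed, and the job is handed in when it is done.

Besides the shell and the picture viewer there is one more tool, called after "Call:" in YAML: its name, and indented under it one key for each argument. apply_moves: Moves the arm, as the interface text tells. Its arguments: {"type":"object","properties":{"series":{"type":"array"},"grip_force":{"type":"number"}},"required":["series"]}

```bash
mkdir -p pics; ls
python3 - <<'E'
from bench import sense, optics, r
import cv2,pickle
print(sense(), r.tip_extent)
for n in ["scene","top","wrist"]:
    s=optics.snapshot(n); cv2.imwrite(f"pics/{n}0.png",s["color"]); pickle.dump(s,open(f"{n}0.pkl","wb"))
    print(n,s["intrinsics"].tolist(),s["distortion"],s["rvec"],s["tvec"])
E
```

```text
pics
{'time': 0.0, 'joint_pos': array([ 6.09957543e+01,  7.51678480e+00,  8.53297630e+01,  1.84010694e-03,
        8.72605973e+01, -4.89348249e+00]), 'qd': array([-0.06710041, -0.00919775, -0.02929912,  0.09024493, -0.0322466 ,
       -0.03100066]), 'joint_efforts': array([ 9.76983720e-04, -5.69421351e+01, -5.00540113e+01, -1.09736295e-04,
        1.53697422e-02,  1.56261990e-05]), 'tool_pos': array([244.81759154, 547.20321081, 241.22228887]), 'tcp_rot': array([-1.79893402e+02, -1.09709935e-02,  1.55889137e+02]), 'ft_force': array([0.3388906 , 0.5144996 , 0.08086656]), 'wrist_torque': array([ 0.02992169, -0.01475427,  0.04255425]), 'finger_gap': 85.02128827220652} 11.0
scene [[493.8470657510898, 0.0, 257.8433369729952], [0.0, 493.8470657510898, 198.1320381367747], [0.0, 0.0, 1.0]] [-0.02498697  0.          0.          0.          0.        ] [ 2.08481456 -1.14011996  0.50065366] [-284.59464538  331.16855551 1163.83762362]
top [[415.16509529374275, 0.0, 255.3607635784902], [0.0, 415.16509529374275, 188.89987224762848], [0.0, 0.0, 1.0]] [0.02889781 0.         0.         0.         0.        ] [ 2.07898512 -2.15032688  0.2211599 ] [ -11.54644028  527.94826975 1159.84153159]
wrist [[275.5404820126703, 0.0, 254.5453497553605], [0.0, 275.5404820126703, 188.66041432712225], [0.0, 0.0, 1.0]] [0.01383154 0.         0.         0.         0.        ] [-2.41569094 -1.56784897 -0.2355978 ] [-598.71009864  -39.91143365  378.88521079]
```

View pics/scene0.png

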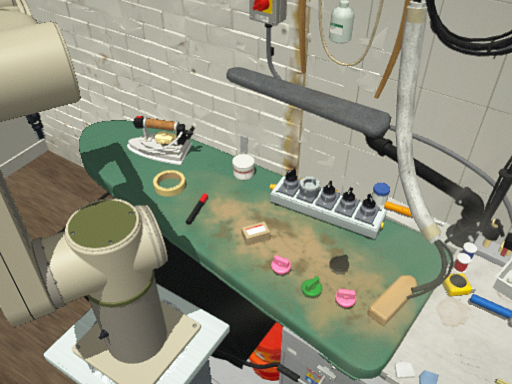

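View pics/top0.png

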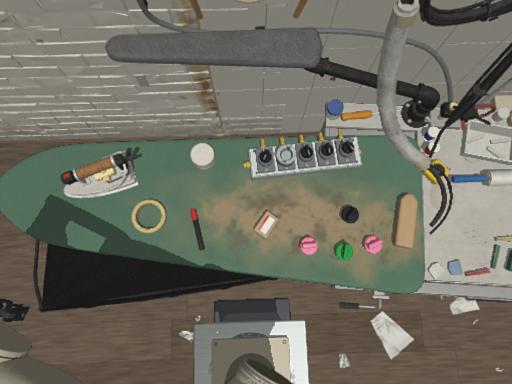

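View pics/wrist0.png

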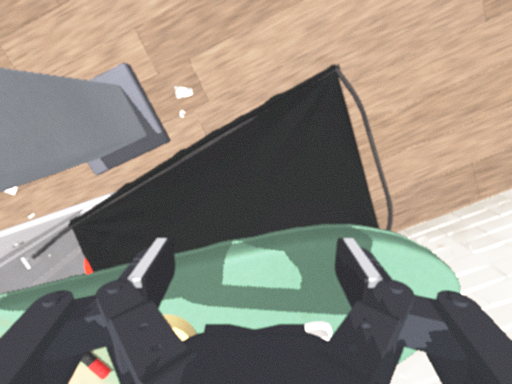

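The top view shows the look-alikes: black cap (350,214), pink caps (308,245) and (373,243), and a green cap (344,251). By the description I choose the black one. The open port is at about (286,155), second from the left.

```bash
cat > h.py <<'E'
import numpy as np, cv2, pickle
def cam(s):
    R=cv2.Rodrigues(np.array(s["rvec"],float))[0]; t=np.array(s["tvec"],float).ravel(); return R,t,-R.T@t
def ray(s,px,z):
    R,t,c=cam(s)
    u=cv2.undistortPoints(np.array(px,float).reshape(-1,1,2),s["intrinsics"],np.array(s["distortion"])).reshape(-1,2)
    d=np.c_[u,np.ones(len(u))]@R
    return c+d*((z-c[2])/d[:,2])[:,None]
def proj(s,P):
    return cv2.projectPoints(np.array(P,float).reshape(-1,1,3),np.array(s["rvec"],float),np.array(s["tvec"],float),s["intrinsics"],np.array(s["distortion"]))[0].reshape(-1,2)
def toworld(s,p):
    R,t,c=cam(s); return R.T@(np.array(p,float)-t)
def crop(s,name,x0,y0,x1,y1,k):
    cv2.imwrite(name,cv2.resize(s["color"][y0:y1,x0:x1],None,fx=k,fy=k,interpolation=cv2.INTER_CUBIC))
E
python3 - <<'E'
from h import *
from bench import optics, spotter
s=optics.snapshot("top"); q=optics.snapshot("scene")
print(cam(s)[2],cam(q)[2])
for n in ["cap_grip","strainer_cap","port","dosing_block","knob_left_tip","knob_left","white_jar","marker_pen","thread_box","masking_tape"]:
  for nm,p in (("top",s),("scene",q)):
    for d in spotter.search_frame(p,n)[:5]:
        w=toworld(p,d["xyz"]); print(n,nm,round(d["p"],2),w.round(0),proj(p,[w]).round(0).tolist())
crop(s,"pics/capT.png",280,190,410,270,6); crop(s,"pics/blkT.png",240,125,370,185,6)
crop(q,"pics/blkS.png",262,160,392,240,6)
E
```

```text
[ 280.19507515  -21.07792286 1243.03721394] [-376.36054755 -573.50213944 1036.64495986]
cap_grip top 0.81 [ 357. -175.   27.] [[307.0, 246.0]]
cap_grip top 0.73 [ 341. -280.   24.] [[344.0, 251.0]]
cap_grip top 0.52 [ 449. -307.   28.] [[351.0, 214.0]]
cap_grip top 0.48 [ 357. -361.   28.] [[372.0, 244.0]]
cap_grip scene 0.84 [ 333. -286.   24.] [[312.0, 289.0]]
cap_grip scene 0.83 [ 438. -312.   24.] [[339.0, 266.0]]
cap_grip scene 0.61 [ 352. -186.   25.] [[281.0, 267.0]]
cap_grip scene 0.6 [ 349. -372.   29.] [[346.0, 299.0]]
strainer_cap top 0.76 [ 342. -276.   29.] [[343.0, 250.0]]
strainer_cap top 0.64 [ 444. -307.   31.] [[351.0, 215.0]]
strainer_cap top 0.57 [ 362. -176.   27.] [[308.0, 245.0]]
strainer_cap top 0.51 [ 356. -369.   27.] [[374.0, 245.0]]
strainer_cap top 0.24 [421. -55.  34.] [[265.0, 226.0]]
strainer_cap scene 0.8 [ 350. -368.   25.] [[344.0, 298.0]]
strainer_cap scene 0.66 [ 330. -285.   24.] [[311.0, 289.0]]
strainer_cap scene 0.66 [ 354. -182.   26.] [[280.0, 266.0]]
strainer_cap scene 0.53 [ 432. -314.   29.] [[339.0, 266.0]]
port top 0.85 [ 616. -121.   8
[... 557 characters left out ...]
[603. -64.  99.] [[290.0, 176.0]]
white_jar top 0.93 [632. 123.  58.] [[203.0, 156.0]]
white_jar scene 0.59 [621. 111.  56.] [[244.0, 164.0]]
marker_pen top 0.69 [424. 146.  19.] [[197.0, 228.0]]
marker_pen top 0.25 [ 450. -304.   26.] [[349.0, 213.0]]
marker_pen scene 0.71 [410. 137.  14.] [[197.0, 210.0]]
marker_pen scene 0.65 [ 612. -186.   99.] [[329.0, 190.0]]
marker_pen scene 0.64 [601. -66.  97.] [[290.0, 178.0]]
thread_box top 0.9 [424. -57.  35.] [[266.0, 225.0]]
thread_box scene 0.92 [415. -62.  33.] [[255.0, 231.0]]
masking_tape top 0.8 [463. 291.  24.] [[148.0, 216.0]]
masking_tape top 0.66 [423. -54.  33.] [[265.0, 225.0]]
masking_tape scene 0.7 [458. 288.  18.] [[168.0, 182.0]]
```

View pics/capT.png

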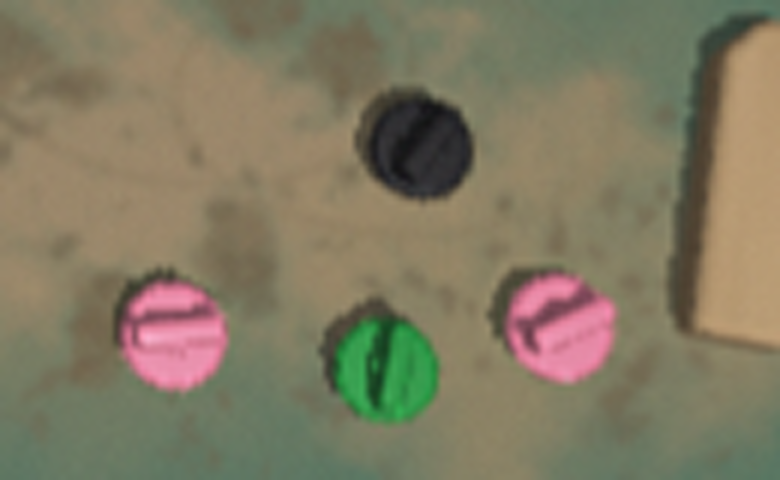

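View pics/blkT.png

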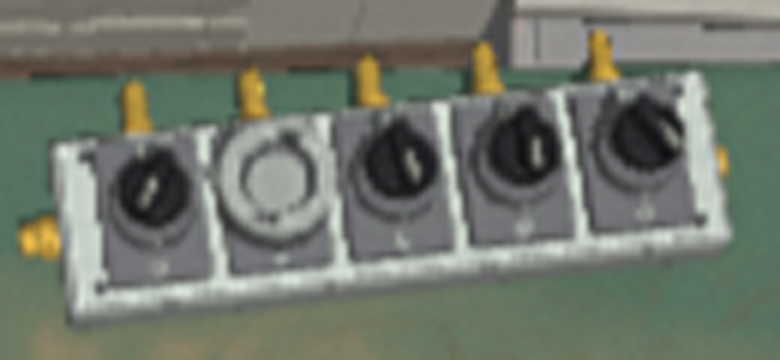

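View pics/blkS.png

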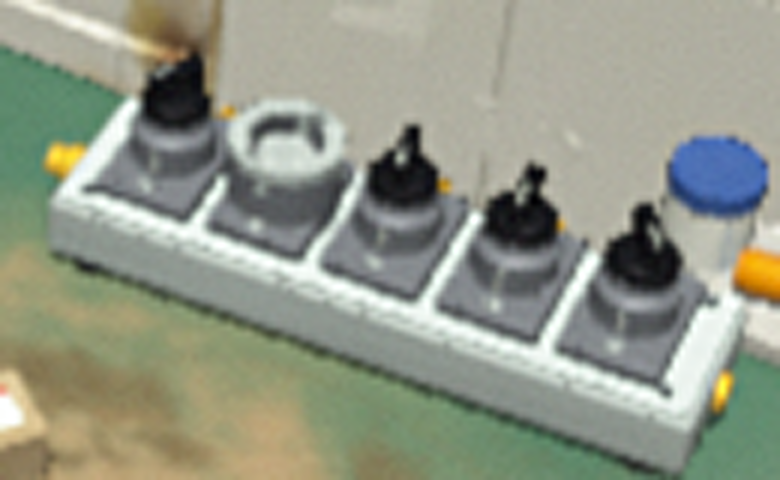

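The close crop confirms the choice: a plain black cap with its wing at about 45° in the image. The port is second from the left, between two knobs. Next I check how high the overhead bar and hose are, and where the wrist camera sits.

Run:
```python
from h import *
from bench import sense
s=pickle.load(open("top0.pkl","rb"));q=pickle.load(open("scene0.pkl","rb"));w=pickle.load(open("wrist0.pkl","rb"))
def tri(a,b):
    o=[];
    for im,p in((s,a),(q,b)):
        R,t,c=cam(im); d=ray(im,[p],0)[0]-c; d/=np.linalg.norm(d); o.append((c,d))
    A=sum(np.eye(3)-np.outer(d,d) for c,d in o); bb=sum((np.eye(3)-np.outer(d,d))@c for c,d in o)
    return np.linalg.solve(A,bb).round(0)
print("bar L",tri((107,48),(228,75)),"bar R",tri((320,48),(388,125)))
print("hose",tri((403,5),(410,5)),tri((432,170),(432,235)), "iron",tri((130,155),(190,130)))
R,t,c=cam(w); st=sense()
from scipy.spatial.transform import Rotation as Ro
Rt=Ro.from_euler("xyz",[-179.89,-0.01,155.89],degrees=True).as_matrix()
print("cam in tool", Rt.T@(c-np.array([244.8,547.2,241.2])), "axes in tool\n", (Rt.T@R.T).round(3))
print("cap top", ray(s,[(280+421/6.,190+148/6.)],26), "port",ray(s,[(240+275/6.,125+180/6.)],94))
```

```text
bar L [942. 391. 135.] bar R [ 911. -229.  163.]
hose [ 714. -280.  617.] [ 538. -498.  162.] iron [628. 325. 101.]
cam in tool [  74.5418069    -0.66034425 -131.83923432] axes in tool
 [[ 0.001 -0.955 -0.296]
 [ 1.     0.001  0.001]
 [-0.001 -0.296  0.955]]
cap top [[ 446.07693763 -306.56318941   26.        ]] port [[ 615.53444646 -119.97541131   94.        ]]
```

Call:
apply_moves:
  series:
    - [1, [0.37, -0.667, -0.02], 0]
    - [1, [0.37, -0.667, -0.02], 0]
    - [1, [0.37, -0.667, -0.02], 0]
    - [1, [0.37, -0.667, -0.02], 0]
    - [1, [0.37, -0.667, -0.02], 0]

```text
time: 1.88
tool_pos: [397.3, 272.8, 234.3]
tcp_rot: [180.0, 0.0, 155.9]
ft_force: [1.7, 0.8, -0.0]
finger_gap: 85.5
```

Call:
apply_moves:
  series:
    - [1, [0.218, -0.393, -0.02], 0]
    - [1, [0.218, -0.393, -0.02], 0]
    - [1, [0.218, -0.393, -0.02], 0]
    - [1, [0.218, -0.393, -0.02], 0]
    - [1, [0.218, -0.393, -0.02], 0]

```text
time: 2.5
tool_pos: [548.7, -0.6, 220.7]
tcp_rot: [179.9, 0.1, 155.9]
ft_force: [1.1, 0.6, 0.6]
finger_gap: 85.5
```

Call:
apply_moves:
  series:
    - [1, [0.067, -0.12, -0.02], 0]
    - [1, [0.067, -0.12, -0.02], 0]
    - [1, [0.067, -0.12, -0.02], 0]

```text
time: 2.88
tool_pos: [616.1, -124.1, 199.2]
tcp_rot: [180.0, 0.0, 155.7]
ft_force: [-0.5, -0.2, 0.2]
finger_gap: 85.3
```

Run:
```python
from h import *
from bench import optics,sense
w=optics.snapshot("wrist"); pickle.dump(w,open("w1.pkl","wb")); st=sense(); print(st["tool_pos"],st["tcp_rot"],st["joint_pos"],st["time"])
cv2.imwrite("pics/w1.png",w["color"])
p=proj(w,[[615.5,-120,94]])[0]; print(p)
x,y=p.astype(int); crop(w,"pics/w1c.png",max(x-70,0),max(y-60,0),x+70,y+45,5)
```

```text
[ 616.23283388 -124.08822898  199.28679074] [1.79979597e+02 2.45072360e-02 1.55710999e+02] [-1.60665311e+01  1.30941618e+01  8.34761005e+01  1.67997703e-02
  8.34025647e+01 -8.17794607e+01] 2.925
[258.94300237 187.51946699]
```

View pics/w1.png

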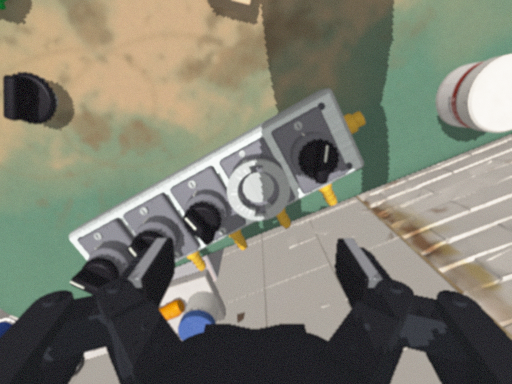

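View pics/w1c.png

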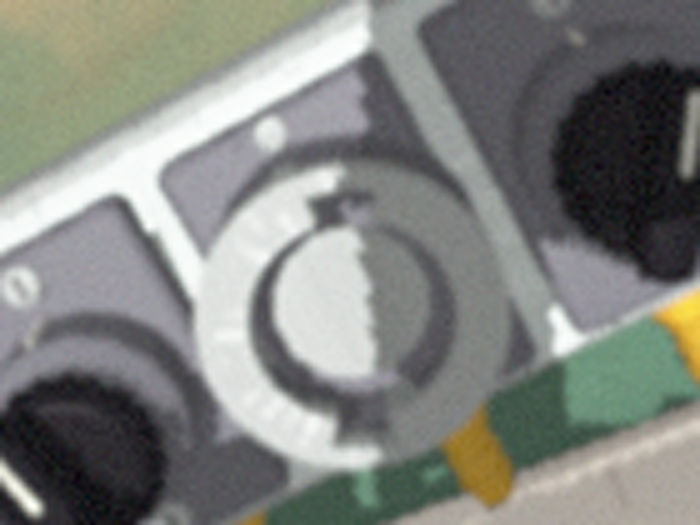

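Run:
```python
from h import *
w=pickle.load(open("w1.pkl","rb"))
f=lambda c:((np.array(c,float)+.5)/5-.5)+[188,127]
P=lambda c:ray(w,[f(c)],94)[0][:2]
for n,c in dict(cen=(353,316),L=(197,316),R=(511,316),T=(353,162),B=(353,470),s1=(341,210),s2=(362,415),s1l=(313,210),s1r=(370,205),s2l=(337,415),s2r=(385,408)).items(): 
    print(n,P(c).round(1))
a,b=P((341,210)),P((362,415)); d=a-b; print(np.degrees(np.arctan2(d[1],d[0])), np.linalg.norm(d),(a+b)/2)
# edge-based ring ellipse via polar? show bright enlarged
crop(w,"pics/w1d.png",222,150,296,206,10)
```

```text
cen [ 617.2 -121.5]
L [ 605.6 -147.1]
R [628.9 -95.5]
T [ 591.5 -110. ]
B [ 644.7 -133.7]
s1 [ 598.5 -115.5]
s2 [ 635.3 -127.8]
s1l [ 596.4 -119.9]
s1r [ 599.7 -110.4]
s2l [ 633.5 -132. ]
s2r [ 635.8 -123.3]
161.55912625068817 38.892419136270135 [ 616.89952565 -121.60292915]
```

View pics/w1d.png

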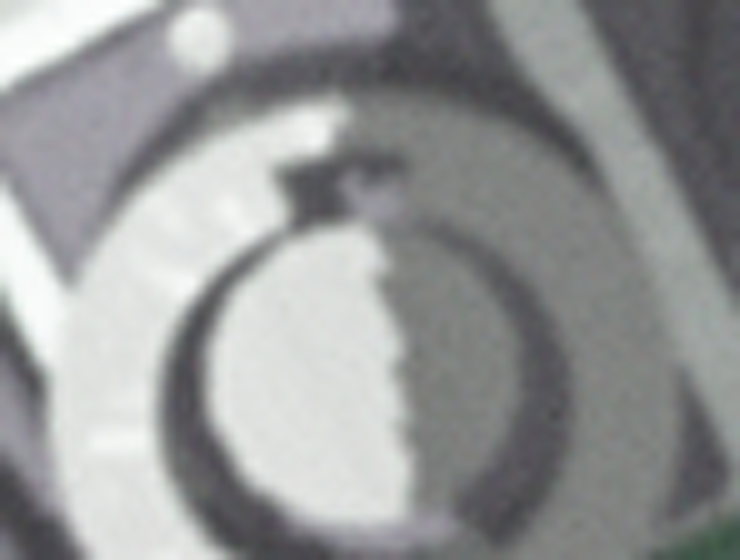

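```bash
cat > rect.py <<'E'
from h import *
def rect(w,c,z,half,k):
    n=int(2*half*k)+1; a=np.linspace(half,-half,n)
    X,Y=np.meshgrid(a,a,indexing="ij")  # rows: +x up ; cols: +y left
    p=proj(w,np.c_[(c[0]+X).ravel(),(c[1]+Y).ravel(),np.full(X.size,z)]).astype(np.float32)
    return cv2.remap(w["color"],p[:,0].reshape(n,n),p[:,1].reshape(n,n),cv2.INTER_CUBIC)
E
python3 - <<'E'
from rect import *
w=pickle.load(open("w1.pkl","rb"))
im=rect(w,(617,-121.6),94,35,10)
for r in (14,19,23,28.5): cv2.circle(im,(350,350),int(r*10),(0,0,255),1)
a=np.radians(161.5)
for s in (-4.5,4.5):
    for e in (1,-1):
        p=lambda r:(int(350-10*(e*r*np.sin(a)+s*np.cos(a))),int(350-10*(e*r*np.cos(a)-s*np.sin(a))))
        cv2.line(im,p(18),p(25),(0,255,0),1)
cv2.imwrite("pics/rect1.png",cv2.resize(im,(590,590)))
E
```

```text
(no output)
```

View pics/rect1.png

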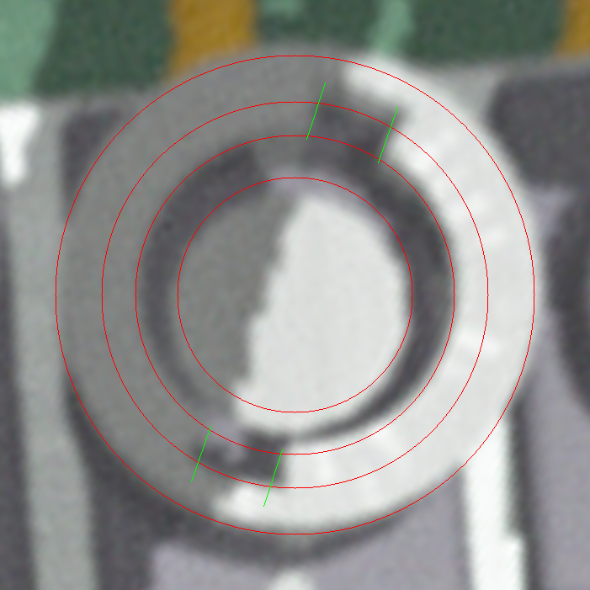

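The ring fits a centre of (617.0, −121.6) and slots at about 161° in world. Now the cap.

Call:
apply_moves:
  series:
    - [1, [-0.17, -0.183, -0.05], -0.36]
    - [1, [-0.17, -0.183, -0.05], -0.36]
    - [1, [-0.17, -0.183, -0.05], -0.36]
    - [1, [-0.17, -0.183, -0.05], -0.36]
    - [1, [-0.17, -0.183, -0.05], -0.36]

```text
time: 3.55
tool_pos: [443.6, -308.0, 148.6]
tcp_rot: [-180.0, -0.1, 134.9]
ft_force: [0.4, 0.4, -0.2]
finger_gap: 85.1
```

Run:
```python
from rect import *
from bench import optics,sense
w=optics.snapshot("wrist"); pickle.dump(w,open("w2.pkl","wb")); st=sense(); print(st["tool_pos"],st["tcp_rot"],st["joint_pos"],st["time"])
cv2.imwrite("pics/w2.png",w["color"])
im=rect(w,(446,-307),49.5,40,8); cv2.imwrite("pics/rect2.png",cv2.resize(im,(640,640)))
```

```text
[ 444.63718072 -307.55498744  149.07444196] [ 1.79986389e+02 -1.41654334e-02  1.34952972e+02] [-4.01154716e+01  1.98434188e+00  1.00971509e+02  1.51635667e-02
  7.70570926e+01 -8.50718399e+01] 3.6
```

View pics/w2.png

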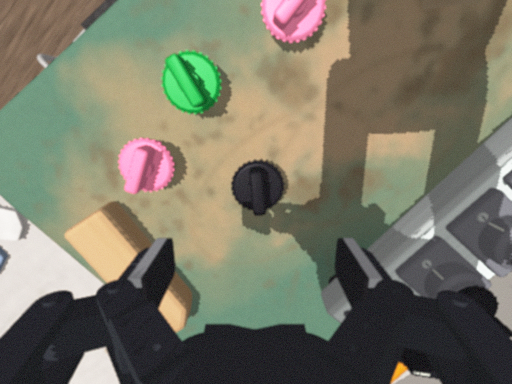

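View pics/rect2.png

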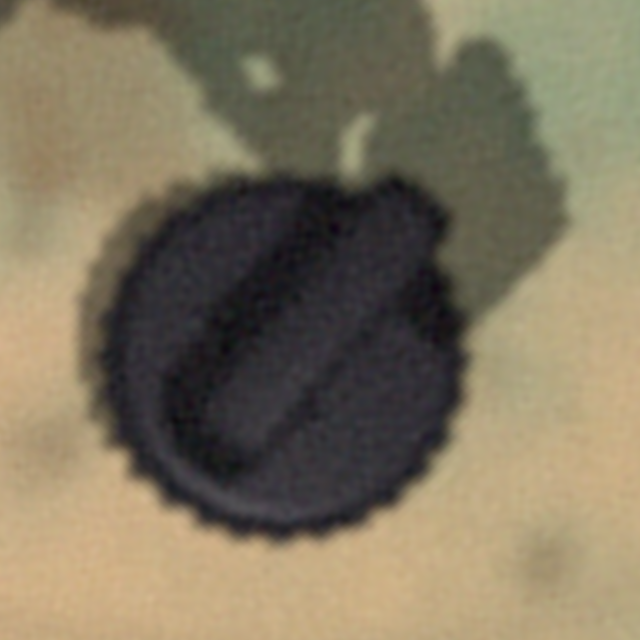

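Run:
```python
from rect import *
w=pickle.load(open("w2.pkl","rb"))
im=rect(w,(446,-307),49.5,40,8)
g=np.clip((im.astype(float)-15)*4,0,255).astype(np.uint8)
a=np.radians(138); c=np.array([445.8,-308])
u=np.array([np.cos(a),np.sin(a)]);v=np.array([-u[1],u[0]])
pts=[c+e*21*u+f*6*v for e,f in((1,1),(1,-1),(-1,-1),(-1,1))]
px=np.array([[320-8*(p[1]+307),320-8*(p[0]-446)] for p in pts]).astype(int)
cv2.polylines(g,[px],True,(0,255,0),1)
g=cv2.resize(g,(590,590)); cv2.imwrite("pics/rect2b.png",g)
```

```text
(no output)
```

View pics/rect2b.png

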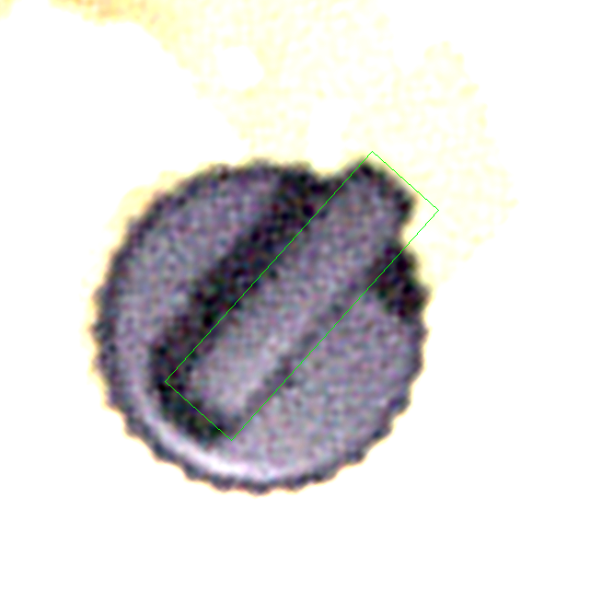

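Run:
```python
from rect import *
w=pickle.load(open("w2.pkl","rb"))
p=proj(w,[[441.8,-302.45,49.5]])
for z in (22,24,26): print(z,ray(w,p,z)[0])
# orientation by gradient within wing band
im=cv2.cvtColor(rect(w,(446.2,-307.2),49.5,30,10),cv2.COLOR_BGR2GRAY).astype(float)
im=cv2.GaussianBlur(im,(0,0),8)
n=im.shape[0]; best=[]
for a in np.arange(128,152,1.):
    M=cv2.getRotationMatrix2D((n/2,n/2),0,1)
    u=np.radians(a); 
    s=np.arange(-130,131,2); t=np.arange(-110,111,2)
    S,T=np.meshgrid(s,t,indexing="ij")
    X=S*np.cos(u)-T*np.sin(u); Y=S*np.sin(u)+T*np.cos(u)
    v=cv2.remap(im.astype(np.float32),(n/2-Y).astype(np.float32),(n/2-X).astype(np.float32),cv2.INTER_LINEAR)
    prof=v.mean(0); g=np.diff(prof); best.append((round(float(g.max()),2),t[g.argmax()]/10,round(float(g.min()),2),t[g.argmin()]/10,a))
for b in best: print(b)
```

```text
22 [ 447.84309847 -308.04231387   22.        ]
24 [ 447.4036004  -307.63560013   24.        ]
26 [ 446.96410233 -307.2288864    26.        ]
(0.82, np.float64(-3.6), -1.09, np.float64(-10.6), np.float64(128.0))
(0.84, np.float64(-3.8), -1.08, np.float64(-10.6), np.float64(129.0))
(0.86, np.float64(-3.8), -1.06, np.float64(-10.6), np.float64(130.0))
(0.89, np.float64(-4.0), -1.05, np.float64(-10.6), np.float64(131.0))
(0.92, np.float64(-4.0), -1.06, np.float64(-10.6), np.float64(132.0))
(0.96, np.float64(-4.2), -1.09, np.float64(-10.8), np.float64(133.0))
(1.0, np.float64(-4.2), -1.13, np.float64(-10.8), np.float64(134.0))
(1.04, np.float64(-4.4), -1.18, np.float64(-11.0), np.float64(135.0))
(1.08, np.float64(-4.4), -1.25, np.float64(-11.0), np.float64(136.0))
(1.12, np.float64(-4.4), -1.3, np.float64(-11.0), np.float64(137.0))
(1.14, np.float64(-4.4), -1.35, np.float64(-11.0), np.float64(138.0))
(1.16, np.float64(-4.4), -1.39, np.float64(-11.0), np.float64(139.0))
(1.17, np.float64(-4.4), -1.42, np.float64(-11.0), np.float64(140.0))
(1.16, np.float64(-4.4), -1.43, np.float64(-11.0), np.float64(141.0))
(1.16, np.float64(-4.6), -1.42, np.float64(-11.0), np.float64(142.0))
(1.15, np.float64(-4.6), -1.4, np.float64(-11.0), np.float64(143.0))
(1.13, np.float64(-4.8), -1.35, np.float64(-11.0), np.float64(144.0))
(1.1, np.float64(-4.8), -1.29, np.float64(-11.0), np.float64(145.0))
(1.06, np.float64(-4.8), -1.21, np.float64(-11.0), np.float64(146.0))
(1.01, np.float64(-4.8), -1.13, np.float64(-11.0), np.float64(147.0))
(0.95, np.float64(-4.8), -1.04, np.float64(-11.0), np.float64(148.0))
(0.89, np.float64(-5.2), -0.96, np.float64(-11.0), np.float64(149.0))
(0.84, np.float64(-5.0), -0.88, np.float64(-11.0), np.float64(150.0))
(0.8, np.float64(-5.4), -0.82, np.float64(-10.4), np.float64(151.0))
```

Call:
apply_moves:
  series:
    - [0.5, [0.002, 0, -0.06], 0.096]
    - [0.5, [0.002, 0, -0.06], 0.096]
    - [0.5, [0.002, 0, -0.085], 0.096]
    - [0.5, [0.002, 0, -0.085], 0.096]
  grip_force: 50

```text
time: 4.1
tool_pos: [447.1, -306.0, 64.4]
tcp_rot: [180.0, -0.1, 140.5]
ft_force: [0.3, 0.6, 0.4]
finger_gap: 42.4
```

Run:
```python
from rect import *
from bench import optics,sense,r
w=optics.snapshot("wrist"); pickle.dump(w,open("w3.pkl","wb")); st=sense(); print(st["tool_pos"],st["tcp_rot"],st["ft_force"],st["finger_gap"],r.tip_extent)
cv2.imwrite("pics/w3.png",cv2.resize(w["color"],(768,576)))
```

```text
[ 447.59533766 -306.74984768   65.42015993] [ 1.79972003e+02 -6.94081879e-03  1.40470355e+02] [ 0.45316803 -0.84761637  1.00519474] 42.69972966947098 11.0
```

View pics/w3.png

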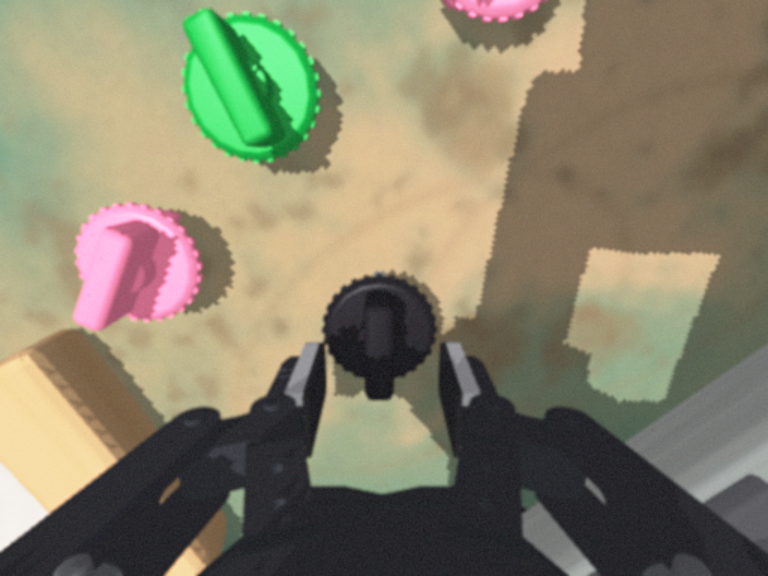

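The wing lies centred and parallel between the fingers, at pixel (380,330) in the enlarged picture. I descend and close.

Call:
apply_moves:
  series:
    - [0.5, [0, 0, -0.025], 0]
    - [0.5, [0, 0, -0.025], 0]
    - [0.25, [0, 0, -0.025], 0]
    - [0.1, [0, 0, -0.025], 0]
    - [0.05, [0, 0, -0.025], 0]

```text
time: 4.78
tool_pos: [448.5, -307.5, 42.0]
tcp_rot: [180.0, 0.1, 140.5]
ft_force: [-0.0, 1.2, 6.9]
finger_gap: 11.0
```

Call:
apply_moves:
  series:
    - [0, [0, 0, 0], 0]
    - [0, [0, 0, 0], 0]
    - [0, [0, 0, 0], 0]

```text
time: 5.15
tool_pos: [448.5, -307.5, 42.1]
tcp_rot: [180.0, 0.1, 140.5]
ft_force: [-0.2, 0.9, 0.8]
finger_gap: 10.9
```

Call:
apply_moves:
  series:
    - [0, [0, 0, 0.05], 0]
    - [0, [0, 0, 0.05], 0]
    - [0, [0, 0, 0.11], 0]
    - [0, [0, 0, 0.16], 0]
    - [0, [0, 0, 0.16], 0]

```text
time: 5.78
tool_pos: [450.6, -309.2, 206.9]
tcp_rot: [180.0, 0.6, 140.5]
ft_force: [0.1, -0.1, -0.2]
finger_gap: 11.2
```

Run:
```python
from rect import *
from bench import optics,sense,r
w=optics.snapshot("wrist"); pickle.dump(w,open("w4.pkl","wb")); q=optics.snapshot("scene");pickle.dump(q,open("q4.pkl","wb"));st=sense(); print(st["tool_pos"],st["tcp_rot"],st["ft_force"],st["finger_gap"],st["wrist_torque"])
crop(w,"pics/w4.png",150,130,360,290,3)
p=proj(q,[st["tool_pos"]])[0].astype(int); print(p); crop(q,"pics/q4.png",p[0]-50,p[1]-40,p[0]+50,p[1]+40,7)
```

```text
[ 448.3582504  -307.45113567  201.56960003] [1.79969549e+02 1.21102359e-01 1.40451563e+02] [-1.44509031  0.28707771 -2.14905318] 10.82494386215086 [-0.01838264 -0.00786985 -0.05291354]
[348 214]
```

View pics/w4.png

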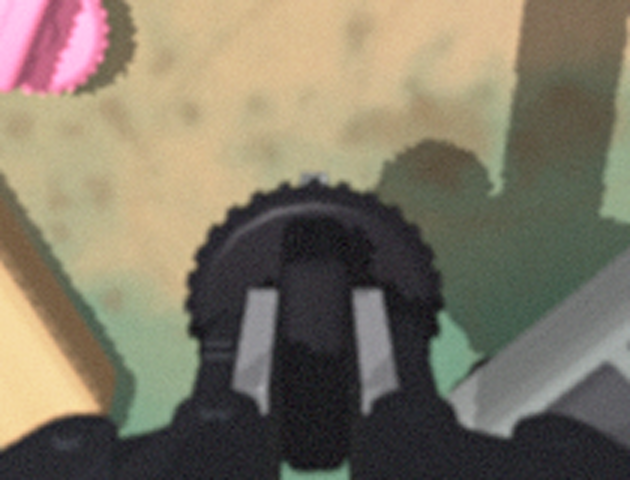

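View pics/q4.png

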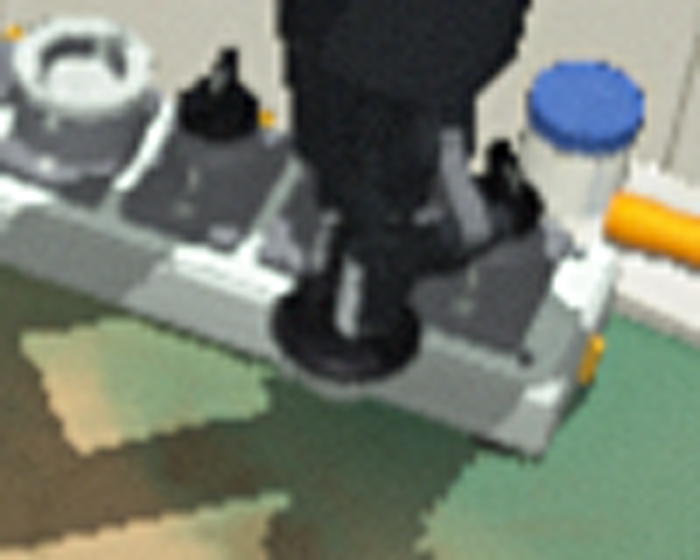

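Run:
```python
from rect import *
w=pickle.load(open("w4.pkl","rb"))
T=np.array([448.36,-307.45,201.57]); a=np.radians(140.45); u=np.array([np.cos(a),np.sin(a),0]); v=np.array([-u[1],u[0],0])
foot=T[2]-42.1
im=cv2.resize(w["color"][120:260,190:330],None,fx=5,fy=5,interpolation=cv2.INTER_CUBIC)
im=np.clip(im.astype(float)*1.6,0,255).astype(np.uint8)
th=np.linspace(0,2*np.pi,200)
def dr(P,col,cl=True):
    p=(proj(w,P)-[190,120]+.5)*5-.5
    cv2.polylines(im,[p.astype(int)],cl,col,1)
for o,col in ((0,(0,0,255)),(1.5,(0,255,0)),(3,(255,255,0))):
    C=T+o*u; C[2]=foot+23
    dr([C+25.5*(np.cos(t)*u+np.sin(t)*v) for t in th],col)
    C[2]=foot+49.5
    dr([C+e*21*u+f*6*v for e,f in((1,1),(1,-1),(-1,-1),(-1,1))],col)
    C[2]=foot+11
    dr([C+e*u+f*v for e,f in((16,3),(23,3),(23,-3),(16,-3))],col)
cv2.imwrite("pics/w4o.png",im[:590])
```

```text
(no output)
```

View pics/w4o.png

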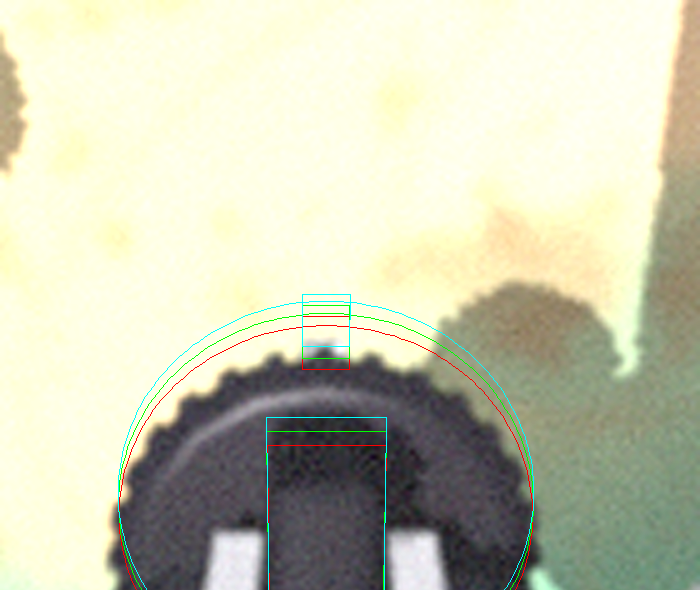

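```bash
cat > ov.py <<'E'
from rect import *
from bench import optics,sense
w=optics.snapshot("wrist"); st=sense(); T=st["tool_pos"]; yaw=st["tcp_rot"][2]; print(T,st["tcp_rot"],st["ft_force"],st["time"])
pickle.dump((w,st),open("w5.pkl","wb"))
a=np.radians(yaw); u=np.array([np.cos(a),np.sin(a),0]); v=np.array([-u[1],u[0],0])
foot=T[2]-42.1
im=cv2.resize(w["color"][150:268,190:330],None,fx=5,fy=5,interpolation=cv2.INTER_CUBIC)
im=np.clip(im.astype(float)*1.6,0,255).astype(np.uint8)
th=np.linspace(0,2*np.pi,200)
def dr(P,col,cl=True):
    p=(proj(w,P)-[190,150]+.5)*5-.5
    cv2.polylines(im,[p.astype(int)],cl,col,1)
for o,col in ((-3,(0,0,255)),(0,(0,255,0)),(3,(255,255,0))):
    C=T+o*u; C[2]=foot+23
    dr([C+25.5*(np.cos(t)*u+np.sin(t)*v) for t in th],col)
    C[2]=foot+49.5
    dr([C+e*21*u+f*6*v for e,f in((1,1),(1,-1),(-1,-1),(-1,1))],col)
    C[2]=foot+11
    dr([C+e*u+f*v for e,f in((16,3),(23,3),(23,-3),(16,-3))],col)
cv2.imwrite("pics/w5o.png",im)
E
python3 ov.py
```

```text
[ 447.77871488 -306.90632095  200.25953685] [ 1.79966643e+02 -1.76038822e-02  1.40455498e+02] [ 0.43834367 -0.17304807 -2.53045751] 5.925
```

View pics/w5o.png

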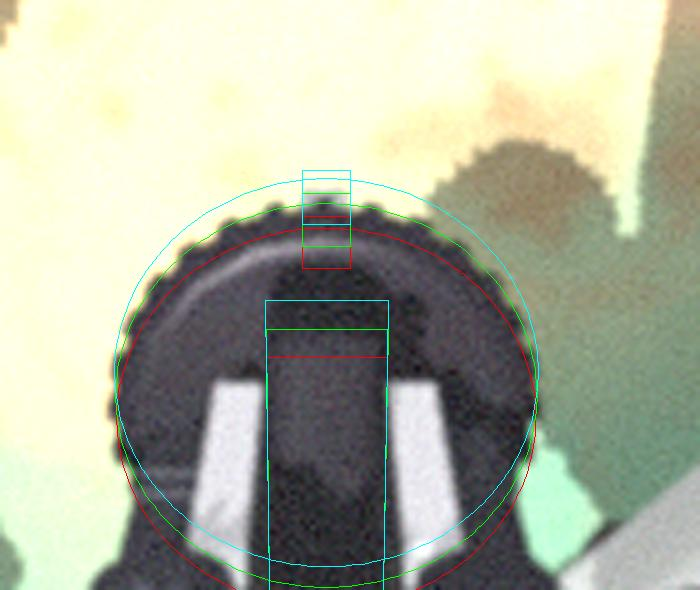

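Call:
apply_moves:
  series:
    - [0, [0.1692, 0.1853, 0], 0.362]
    - [0, [0.1692, 0.1853, 0], 0.362]
    - [0, [0.1692, 0.1853, 0], 0.362]
    - [0, [0.1692, 0.1853, 0], 0.362]
    - [0, [0.1692, 0.1853, 0], 0.362]

```text
time: 6.55
tool_pos: [617.5, -117.2, 196.5]
tcp_rot: [179.9, -0.3, 161.5]
ft_force: [-0.6, 0.2, -1.4]
finger_gap: 10.9
```

Call:
apply_moves:
  series:
    - [0, [0, 0, 0], 0]
    - [0, [0, 0, 0], 0]

```text
time: 6.8
tool_pos: [616.1, -117.8, 194.8]
tcp_rot: [179.9, -0.5, 161.4]
ft_force: [-0.4, -0.8, -1.0]
finger_gap: 10.9
```

```bash
python3 ov.py
python3 - <<'E'
from h import *
w,st=pickle.load(open("w5.pkl","rb")); cv2.imwrite("pics/w6.png",w["color"])
E
```

```text
[ 616.40172127 -118.10845304  195.45437153] [179.93501024  -0.41219459 161.39999715] [-0.20973588 -0.53020022 -0.95728839] 6.85
```

View pics/w6.png

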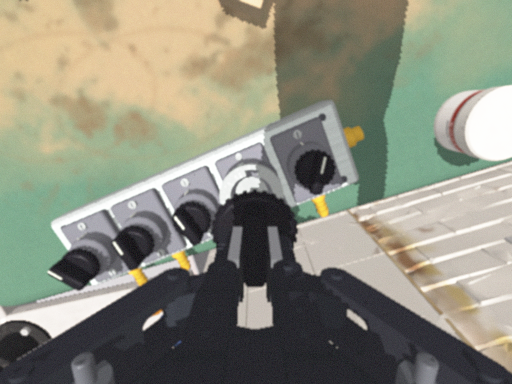

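Call:
apply_moves:
  series:
    - [0, [0.0006, -0.0035, 0], 0]
    - [0, [0.0006, -0.0035, 0], 0]
    - [0, [0.0006, -0.0035, -0.02], 0]
    - [0, [0.0006, -0.0035, -0.042], 0]
    - [0, [0.0006, -0.0035, -0.042], 0]

```text
time: 7.48
tool_pos: [614.8, -121.0, 149.7]
tcp_rot: [179.9, -0.7, 161.4]
ft_force: [-0.6, -0.1, -0.4]
finger_gap: 10.6
```

Run:
```python
from rect import *
from bench import optics,sense
q=optics.snapshot("scene"); w=optics.snapshot("wrist"); st=sense(); print(st["tool_pos"],st["tcp_rot"],st["ft_force"],st["time"])
pickle.dump((w,q,st),open("w7.pkl","wb"))
crop(w,"pics/w7.png",190,140,320,250,6)
crop(q,"pics/q7.png",270,145,370,215,7)
```

```text
[ 616.67447761 -121.49917698  152.92356526] [179.93724194  -0.47231668 161.40354136] [ 0.28920055  0.67995403 -0.48852339] 7.575
```

View pics/w7.png

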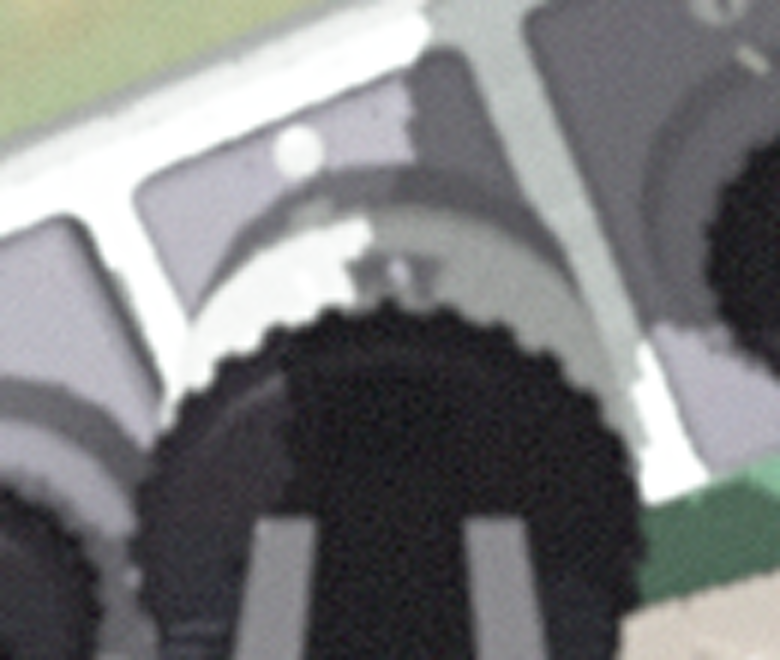

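View pics/q7.png

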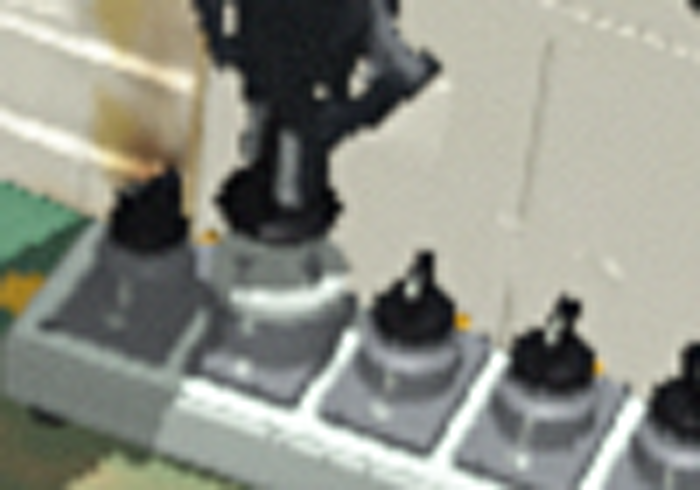

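Call:
apply_moves:
  series:
    - [0, [0.0003, 0, -0.004], 0]
    - [0, [0.0003, 0, -0.008], 0]
    - [0, [0.0003, 0, -0.011], 0]
    - [0, [0.0003, 0, -0.013], 0]
    - [0, [0.0003, 0, -0.013], 0]

```text
time: 8.2
tool_pos: [616.8, -121.5, 139.7]
tcp_rot: [179.9, -0.5, 161.4]
ft_force: [0.5, 0.0, -1.1]
finger_gap: 10.6
```

```bash
cat > st.py <<'E'
from bench import sense
s=sense(); print(s["tool_pos"].round(2),s["tcp_rot"].round(2),s["ft_force"].round(2),s["wrist_torque"].round(3),s["time"])
E
python3 st.py
```

```text
[ 616.83 -121.47  139.67] [179.94  -0.5  161.4 ] [ 0.49  0.01 -1.1 ] [-0.07  -0.074 -0.012] 8.2
```

Call:
apply_moves:
  series:
    - [0, [0.0002, 0, -0.002], 0]
    - [0, [0.0002, 0, -0.004], 0]
    - [0, [0.0002, 0, -0.006], 0]
    - [0, [0.0002, 0, -0.007], 0]
    - [0, [0.0002, 0, -0.007], 0]

```text
time: 8.82
tool_pos: [617.0, -121.5, 132.5]
tcp_rot: [179.9, -0.5, 161.4]
ft_force: [-0.4, -0.2, -0.5]
finger_gap: 11.1
```

Call:
apply_moves:
  series:
    - [0, [0, 0, -0.001], 0]
    - [0, [0, 0, -0.002], 0]
    - [0, [0, 0, -0.002], 0]

```text
time: 9.2
tool_pos: [617.2, -121.4, 130.7]
tcp_rot: [179.9, -0.5, 161.4]
ft_force: [0.2, -0.5, 0.4]
finger_gap: 10.3
```

Call:
apply_moves:
  series:
    - [0, [-0.0002, 0, -0.001], 0]
    - [0, [-0.0002, 0, -0.002], 0]
    - [0, [-0.0002, 0, -0.002], 0]

```text
time: 9.57
tool_pos: [617.3, -121.5, 128.8]
tcp_rot: [179.9, -0.4, 161.4]
ft_force: [2.6, 0.2, -0.1]
finger_gap: 10.9
```

Call:
apply_moves:
  series:
    - [0, [0, 0, -0.001], 0]
    - [0, [0, 0, -0.002], 0]
    - [0, [0, 0, -0.002], 0]

```text
time: 9.95
tool_pos: [617.4, -121.5, 126.8]
tcp_rot: [179.9, -0.4, 161.4]
ft_force: [3.1, 0.6, -0.1]
finger_gap: 10.8
```

Call:
apply_moves:
  series:
    - [0, [0.0006, 0, -0.001], 0]
    - [0, [0.0006, 0, -0.002], 0]
    - [0, [0.0006, 0, -0.003], 0]
    - [0, [0.0006, 0, -0.003], 0]

```text
time: 10.45
tool_pos: [617.8, -121.5, 123.7]
tcp_rot: [179.9, -0.4, 161.4]
ft_force: [-0.6, 0.0, 1.9]
finger_gap: 10.9
```

```bash
python3 st.py
```

```text
[ 617.79 -121.46  123.72] [179.93  -0.45 161.4 ] [-0.63  0.04  1.92] [ 0.059  0.214 -0.018] 10.45
```

Call:
apply_moves:
  series:
    - [0, [0, 0, -0.001], 0]
    - [0, [0, 0, -0.002], 0]
    - [0, [0, 0, -0.003], 0]
    - [0, [0, 0, -0.003], 0]

```text
time: 10.95
tool_pos: [617.8, -121.5, 120.8]
tcp_rot: [179.9, -0.4, 161.4]
ft_force: [-1.9, -0.3, 5.9]
finger_gap: 10.7
```

```bash
python3 st.py
```

```text
[ 617.8  -121.48  120.83] [179.93  -0.45 161.41] [-1.9  -0.32  5.92] [ 0.118  0.323 -0.035] 10.95
```

Call:
apply_moves:
  series:
    - [0, [0, 0, -0.001], 0]
    - [0, [0, 0, -0.002], 0]
    - [0, [0, 0, -0.003], 0]
    - [0, [0, 0, -0.0035], 0]
    - [0, [0, 0, -0.0035], 0]

```text
time: 11.58
tool_pos: [617.9, -121.5, 117.9]
tcp_rot: [179.9, -0.4, 161.4]
ft_force: [-3.6, 1.7, 7.9]
finger_gap: 10.7
```

```bash
python3 st.py
```

```text
[ 617.87 -121.48  117.87] [179.93  -0.43 161.41] [-3.6   1.66  7.91] [0.166 0.627 0.005] 11.575
```

Call:
apply_moves:
  series:
    - [0, [-0.0004, 0, -0.0007], 0]
    - [0, [-0.0004, 0, -0.0013], 0]
    - [0, [-0.0004, 0, -0.0013], 0]
    - [0, [-0.0004, 0, -0.0013], 0]

```text
time: 12.08
tool_pos: [617.8, -121.5, 117.3]
tcp_rot: [179.9, -0.4, 161.4]
ft_force: [-2.9, 0.5, 8.3]
finger_gap: 10.9
```

```bash
python3 st.py
```

```text
[ 617.79 -121.49  117.34] [179.92  -0.39 161.41] [-2.86  0.47  8.32] [ 0.198  0.518 -0.019] 12.075
```

Call:
apply_moves:
  series:
    - [0, [-0.0003, 0, -0.0008], 0]
    - [0, [-0.0003, 0, -0.001], -0.05]
    - [0, [-0.0003, 0, -0.001], -0.12]
    - [0, [-0.0003, 0, -0.001], -0.14]
    - [0, [-0.0003, 0, -0.001], -0.14]

```text
time: 12.7
tool_pos: [618.3, -121.7, 117.4]
tcp_rot: [179.9, -0.3, 153.4]
ft_force: [-1.0, 0.8, 7.6]
finger_gap: 10.7
```

```bash
python3 st.py
```

```text
[ 618.33 -121.66  117.44] [179.89  -0.27 153.37] [-0.98  0.81  7.6 ] [0.166 0.214 0.011] 12.7
```

Call:
apply_moves:
  series:
    - [0, [0, 0, -0.0008], -0.08]
    - [0, [0, 0, -0.0008], -0.16]
    - [0, [0, 0, -0.0008], -0.24]
    - [0, [0, 0, -0.0008], -0.3]
    - [0, [0, 0, -0.0008], -0.3]

```text
time: 13.32
tool_pos: [619.3, -122.0, 117.8]
tcp_rot: [179.8, -0.1, 136.1]
ft_force: [-0.7, 1.2, 7.5]
finger_gap: 11.0
```

```bash
python3 st.py
```

```text
[ 619.32 -121.96  117.78] [ 1.7982e+02 -1.4000e-01  1.3613e+02] [-0.7   1.17  7.49] [0.101 0.014 0.007] 13.325
```

Call:
apply_moves:
  series:
    - [0, [-0.001, 0.0003, -0.0015], -0.08]
    - [0, [-0.001, 0.0003, -0.0015], -0.16]
    - [0, [-0.001, 0.0003, -0.0015], -0.24]
    - [0, [-0.001, 0.0003, -0.0015], -0.28]
    - [0, [-0.001, 0.0003, -0.0015], -0.28]

```text
time: 13.95
tool_pos: [619.4, -122.1, 117.5]
tcp_rot: [179.7, -0.0, 120.0]
ft_force: [0.4, -0.5, 8.9]
finger_gap: 10.6
```

```bash
python3 st.py
```

```text
[ 619.39 -122.11  117.51] [ 1.7972e+02 -2.0000e-02  1.2004e+02] [ 0.39 -0.51  8.88] [-0.038  0.088 -0.058] 13.95
```

Call:
apply_moves:
  series:
    - [0, [-0.0005, 0.0003, -0.0008], -0.03]
    - [0, [-0.0005, 0.0003, -0.0008], -0.06]
    - [0, [-0.0005, 0.0003, -0.0008], -0.06]
    - [0, [-0.0005, 0.0003, -0.0008], -0.06]

```text
time: 14.45
tool_pos: [619.6, -122.1, 117.7]
tcp_rot: [179.6, 0.1, 116.6]
ft_force: [-0.8, -0.1, 7.5]
finger_gap: 10.6
```

```bash
python3 st.py
```

```text
[ 619.61 -122.13  117.7 ] [1.7964e+02 6.0000e-02 1.1660e+02] [-0.76 -0.08  7.51] [-0.018  0.229 -0.032] 14.45
```

Call:
apply_moves:
  series:
    - [0, [-0.0005, 0.0003, -0.0008], -0.03]
    - [0, [-0.0005, 0.0003, -0.0008], -0.06]
    - [0, [-0.0005, 0.0003, -0.0008], -0.06]
    - [0, [-0.0005, 0.0003, -0.0008], -0.06]

```text
time: 14.95
tool_pos: [619.2, -122.3, 117.7]
tcp_rot: [179.6, 0.1, 113.2]
ft_force: [-3.6, -0.5, 8.3]
finger_gap: 10.5
```

```bash
python3 st.py
```

```text
[ 619.18 -122.29  117.65] [1.7964e+02 1.1000e-01 1.1316e+02] [-3.64 -0.46  8.34] [-0.087  0.792  0.113] 14.95
```

Call:
apply_moves:
  series:
    - [0, [0, 0, -0.0006], -0.03]
    - [0, [0, 0, -0.0006], -0.05]
    - [0, [0, 0, -0.0006], -0.05]
    - [0, [0, 0, -0.0006], -0.05]

```text
time: 15.45
tool_pos: [618.6, -122.6, 117.5]
tcp_rot: [179.7, 0.1, 110.3]
ft_force: [-7.5, -0.6, 10.2]
finger_gap: 10.7
```

```bash
python3 st.py
```

```text
[ 618.58 -122.56  117.55] [1.7973e+02 1.1000e-01 1.1032e+02] [-7.54 -0.58 10.21] [0.076 1.249 0.301] 15.45
```

Call:
apply_moves:
  series:
    - [0, [0, 0, 0.001], 0]
    - [0, [0, 0, 0.002], 0]
    - [0, [0, 0, 0.002], 0]

```text
time: 15.82
tool_pos: [618.3, -122.5, 119.0]
tcp_rot: [179.8, 0.1, 110.3]
ft_force: [-1.3, -0.8, -0.5]
finger_gap: 11.1
```

```bash
python3 st.py
```

```text
[ 618.28 -122.5   119.04] [1.7977e+02 9.0000e-02 1.1032e+02] [-1.33 -0.8  -0.49] [-0.046  0.22   0.274] 15.825
```

```bash
python3 - <<'E'
from rect import *
from bench import optics,sense
w=optics.snapshot("wrist"); q=optics.snapshot("scene"); 
crop(w,"pics/w8.png",190,140,320,250,6); crop(q,"pics/q8.png",270,145,370,215,7)
pickle.dump(w,open("w8.pkl","wb"))
E
python3 st.py
```

```text
[ 618.29 -122.51  119.1 ] [1.7976e+02 9.0000e-02 1.1032e+02] [-1.53 -1.04  0.09] [-0.044  0.139  0.341] 15.925
```

View pics/w8.png

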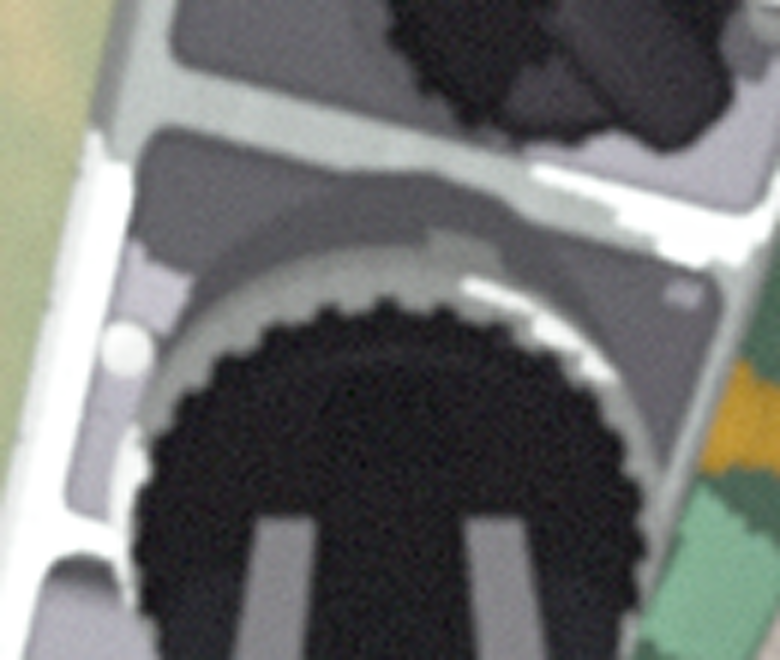

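View pics/q8.png

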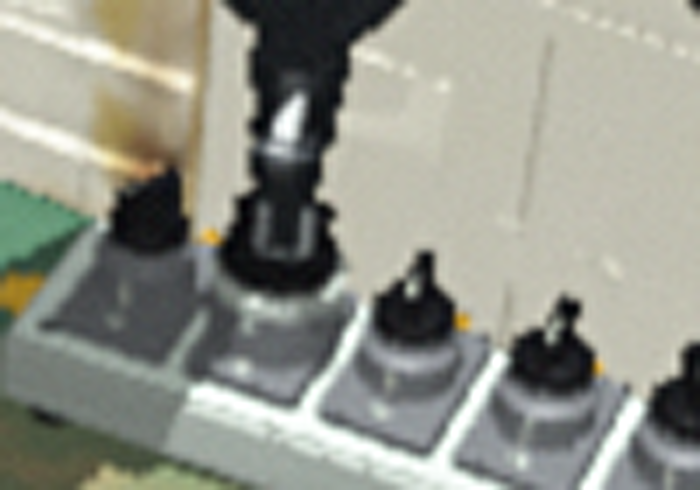

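Call:
apply_moves:
  series:
    - [0, [0, 0, 0], 0.02]
    - [0, [0, 0, 0], 0.04]
    - [0, [0, 0, 0], 0.04]

```text
time: 16.3
tool_pos: [618.5, -122.6, 119.8]
tcp_rot: [179.7, 0.1, 112.7]
ft_force: [-2.3, 0.7, 5.8]
finger_gap: 10.8
```

```bash
python3 st.py
```

```text
[ 618.54 -122.6   119.79] [1.7973e+02 1.1000e-01 1.1266e+02] [-2.27  0.67  5.83] [0.067 0.538 0.033] 16.3
```

Call:
apply_moves:
  series:
    - [0, [0, 0, 0.001], 0]
    - [0, [0, 0, 0.0015], 0]
    - [0, [0, 0, 0.0015], 0]

```text
time: 16.68
tool_pos: [618.5, -122.6, 121.1]
tcp_rot: [179.7, 0.1, 112.7]
ft_force: [-2.3, -0.2, 1.9]
finger_gap: 10.9
```

```bash
python3 st.py
```

```text
[ 618.54 -122.63  121.14] [1.7973e+02 1.1000e-01 1.1266e+02] [-2.32 -0.24  1.91] [0.066 0.282 0.044] 16.675
```

Call:
apply_moves:
  series:
    - [0, [0, 0, 0.0006], 0]
    - [0, [0, 0, 0.001], 0]
    - [0, [0, 0, 0.001], 0]

```text
time: 17.05
tool_pos: [618.4, -122.6, 121.3]
tcp_rot: [179.8, 0.1, 112.7]
ft_force: [3.6, -0.2, -8.0]
finger_gap: 10.8
```

```bash
python3 st.py
```

```text
[ 618.4  -122.55  121.31] [1.7975e+02 9.0000e-02 1.1266e+02] [ 3.6  -0.16 -8.02] [-0.167 -0.562  0.024] 17.05
```

Pulling up stops hard at a height that matches the notches. As a check I test gently whether the cap is blocked counter-clockwise.

Call:
apply_moves:
  series:
    - [0, [0, 0, -0.0002], 0.04]
    - [0, [0, 0, -0.0002], 0.08]
    - [0, [0, 0, -0.0002], 0.1]
    - [0, [0, 0, -0.0002], 0.1]

```text
time: 17.55
tool_pos: [618.5, -122.5, 121.2]
tcp_rot: [179.7, 0.1, 118.4]
ft_force: [0.0, 0.6, -2.0]
finger_gap: 10.9
```

```bash
python3 st.py
```

```text
[ 618.47 -122.49  121.23] [1.7974e+02 9.0000e-02 1.1837e+02] [ 0.05  0.55 -2.  ] [ 0.039 -0.132 -0.046] 17.55
```

Call:
apply_moves:
  series:
    - [0, [0, 0, 0], 0.03]
    - [0, [0, 0, 0], 0.06]
    - [0, [0, 0, 0], 0.06]

```text
time: 17.92
tool_pos: [618.5, -122.4, 121.2]
tcp_rot: [179.7, 0.1, 121.9]
ft_force: [1.1, 0.3, -2.7]
finger_gap: 10.9
```

```bash
python3 st.py
```

```text
[ 618.48 -122.44  121.25] [1.7974e+02 9.0000e-02 1.2185e+02] [ 1.06  0.34 -2.65] [ 0.095 -0.14   0.044] 17.925
```

Call:
apply_moves:
  series:
    - [0, [0, 0, -0.0003], 0.03]
    - [0, [0, 0, -0.0003], 0.06]
    - [0, [0, 0, -0.0003], 0.06]

```text
time: 18.3
tool_pos: [618.5, -122.5, 121.2]
tcp_rot: [179.7, 0.1, 125.3]
ft_force: [-0.6, 0.6, 1.7]
finger_gap: 10.6
```

```bash
python3 st.py
```

```text
[ 618.51 -122.46  121.17] [1.7973e+02 9.0000e-02 1.2531e+02] [-0.57  0.59  1.69] [ 0.153  0.126 -0.396] 18.3
```

Now it is blocked both ways (about 113° and 123°), so the lugs sit in the notches. I go back to the middle, then let go.

Call:
apply_moves:
  series:
    - [0, [0, 0, 0], -0.06]
    - [0, [0, 0, 0], -0.12]
    - [0, [0, 0, 0], -0.12]

```text
time: 18.68
tool_pos: [618.5, -122.6, 121.2]
tcp_rot: [179.7, 0.1, 118.5]
ft_force: [-0.4, 0.0, -0.8]
finger_gap: 10.7
```

```bash
python3 st.py
```

```text
[ 618.48 -122.56  121.18] [1.7974e+02 1.0000e-01 1.1845e+02] [-0.4   0.01 -0.83] [-0.067  0.068 -0.058] 18.675
```

Call:
apply_moves:
  series:
    - [0.1, [0, 0, 0], 0]
    - [0.2, [0, 0, 0], 0]
    - [0.3, [0, 0, 0], 0]
    - [0.35, [0, 0, 0], 0]
    - [0.35, [0, 0, 0], 0]

```text
time: 19.3
tool_pos: [618.5, -122.6, 121.3]
tcp_rot: [179.7, 0.1, 118.5]
ft_force: [-0.1, 0.2, 0.4]
finger_gap: 29.9
```

Call:
apply_moves:
  series:
    - [0.35, [0, 0, 0.01], 0]
    - [0.35, [0, 0, 0.03], 0]
    - [0.35, [0, 0, 0.06], 0]
    - [0.35, [0, 0, 0.1], 0]
    - [0.35, [0, 0, 0.1], 0]

```text
time: 19.92
tool_pos: [621.3, -123.4, 228.3]
tcp_rot: [179.3, 0.5, 118.5]
ft_force: [0.9, 0.0, -0.5]
finger_gap: 29.8
```

Call:
apply_moves:
  series:
    - [0.35, [0, 0, 0], 0]
    - [0.35, [0, 0, 0], 0]
    - [0.35, [0, 0, 0], 0]

```text
time: 20.3
tool_pos: [620.9, -123.2, 227.4]
tcp_rot: [179.4, 0.4, 118.5]
ft_force: [0.4, -0.4, 0.2]
finger_gap: 29.8
```

Run:
```python
from rect import *
from bench import optics,sense
w=optics.snapshot("wrist"); q=optics.snapshot("scene");t=optics.snapshot("top"); 
st=sense();print(st["tool_pos"],st["tcp_rot"],st["ft_force"],st["finger_gap"],st["time"])
pickle.dump((w,q,t,st),open("w9.pkl","wb"))
cv2.imwrite("pics/w9.png",w["color"]);crop(q,"pics/q9.png",262,150,392,240,6)
# overlay: flange/wing/port models
im=w["color"].copy(); P=np.array([617.6,-121.7]); th=np.linspace(0,2*np.pi,100)
k=4; p0=proj(w,[[*P,117.5]])[0]; x,y=int(p0[0]-70),int(p0[1]-65)
im=cv2.resize(im[y:y+130,x:x+140],None,fx=k,fy=k,interpolation=cv2.INTER_CUBIC); im=np.clip(im*1.7,0,255).astype(np.uint8)
def dr(Q,c): cv2.polylines(im,[((proj(w,Q)-[x,y]+.5)*k-.5).astype(int)],True,c,1)
dr([[P[0]+28.5*np.cos(a),P[1]+28.5*np.sin(a),94] for a in th],(0,0,255))
for g,c in ((20.5,(255,0,255)),(23.5,(0,255,0)),(32.5,(0,255,255))):
    dr([[P[0]+25.5*np.cos(a),P[1]+25.5*np.sin(a),94+g-15.5] for a in th],c)
cv2.imwrite("pics/w9o.png",im)
```

```text
[ 620.94816318 -123.25590719  227.50740132] [179.38234298   0.45046957 118.45746288] [ 0.74232811 -0.24467831  0.15515216] 29.83986970939327 20.45
```

View pics/w9.png

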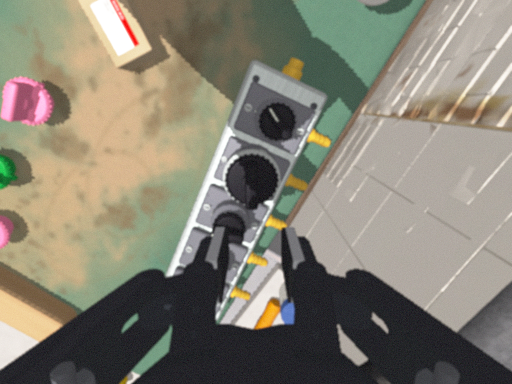

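View pics/w9o.png

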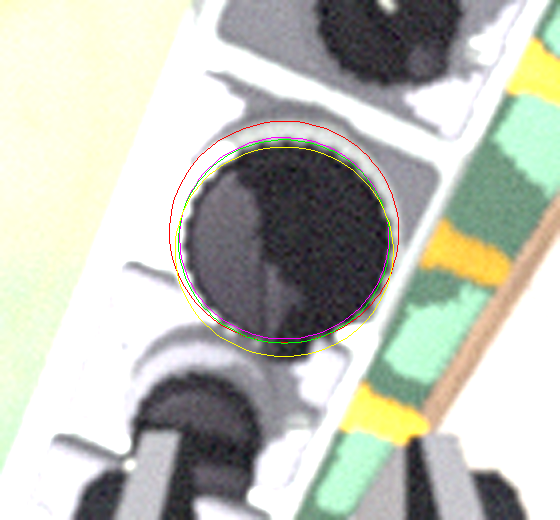

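View pics/q9.png

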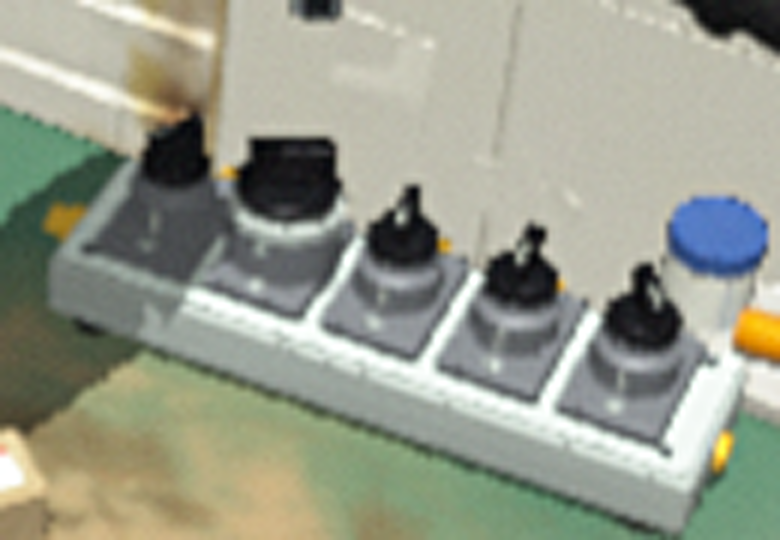

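The pictures show the cap upright and centred in the port, low on the ring. The knobs look unchanged and the gripper is clear above. I hand in.

```bash
python3 -c "
from bench import hand_in
print(hand_in())"
```

```text
the job is handed in; nothing more can be done
None
```

I fitted the black strainer cap back in the open port, locked it, and handed the job in at about 20.5 s. No verdict was returned.

- **Fitting:** I gripped the cap by its wing and turned it to the slots, which I saw at about 161° in the world frame. The lugs went in with at most about 3 N of side force. I pushed the cap down against its spring and turned it clockwise, where it met its stop at a tool angle of about 113°. The highest force I read was about 10 N.
- **Lifting into the notches:** On the first lift the lugs stuck by friction against the stop. I turned back 2° and the spring then raised the cap.
- **Lock check:** The cap was stopped upward at about 23.5 mm above the port mouth, and −8 N was read when I pulled. It was also blocked both ways in turning, with about 9° of play between the two stops.
- **Last pictures:** The cap was upright and centred, the knobs looked unmoved, and the gripper was clear above the block. The other things on the board I did not check in the last pictures, but the arm never went near them.

**Uncertain:** The wrist picture cannot tell 20.5 mm from 23.5 mm for the cap's height, so the locked height rests on tool position and force. The play I felt was a little wider than the roughly 7.5° I had expected.

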